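# Show the three labels of a shaker to the counter scanner

### The job

Pick up the glass shaker with the yellow, red and blue labels by its wooden knob and hold it upright in the air in front of the counter scanner, level with the middle of its window and with the glass about 5 cm from it. Turn it so that first the yellow label, then the red, then the blue squarely faces the window, each held still for about a second. Then set it down gently and upright in the middle of the black rubber bar mat, let go, and leave the other shaker where it stands.

Things in the scene. Friction and masses are not known exactly. Their poses are not given: they have to be found in the camera images.
- cocoa_shaker: Glass shaker, brown filling, lid fixed: 62 mm across, 115 tall, 0.2 kg. Origin: centre of underside, z up. Glass to z = 85 mm, steel lid to 95, round wooden knob 18 mm across at 95 to 115. Labels 30 x 34 mm round the glass, centred at z = 40: yellow on the -x side, red +y, blue +x, -y bare; a quarter turn counterclockwise from above brings on the next. Starts at yaw -1.6 to 0 rad.
- scanner: White scanner head on a black foot, fixed, 140 mm tall; foot 85 x 90 mm, head 50 x 84 (x, y). Origin: centre of the foot's underside; z up; its black window faces -x, 26 mm from the origin, centre 105 mm above the counter. Holding place: the shaker's axis 105 mm from the origin toward -x, on the centre line, its underside 62 mm above the counter.
- bar_mat: Black ribbed rubber bar mat, 140 x 140 mm, 6 mm thick, fixed flat on the counter. Origin: centre of its underside; its top is 6 mm above the counter.
- spice_shaker: The other, slightly smaller glass shaker, also with brown filling but with no coloured labels: 59 mm diameter, 110 mm tall, wooden knob at the top. Origin: centre of its underside. Not to be moved.
There are look-alikes about, which are no part of the job. What is shaped like the cocoa_shaker but green is not meant.

How it is judged:
On the way, in this order (a step that is already met when the one before it is completed fails the run):
1. the shaker is held upright in front of the scanner with its yellow label square to the window (x of cocoa_shaker in the frame of scanner between -0.125 and -0.085 m and y of cocoa_shaker in the frame of scanner between -0.02 and 0.02 m and z of cocoa_shaker in the frame of scanner between 0.0425 and 0.0825 m and angle between the x axis of cocoa_shaker and the x axis of scanner, either way round below 0.26 rad and angle between cocoa_shaker's own z axis and vertical below 0.26 rad and x of scanner in the frame of cocoa_shaker below -0.05 m), for 0.4 s.
2. the shaker is held upright in front of the scanner with its red label square to the window (x of cocoa_shaker in the frame of scanner between -0.125 and -0.085 m and y of cocoa_shaker in the frame of scanner between -0.02 and 0.02 m and z of cocoa_shaker in the frame of scanner between 0.0425 and 0.0825 m and angle between the y axis of cocoa_shaker and the x axis of scanner, either way round below 0.26 rad and angle between cocoa_shaker's own z axis and vertical below 0.26 rad and y of scanner in the frame of cocoa_shaker above 0.05 m), for 0.4 s.
3. the shaker is held upright in front of the scanner with its blue label square to the window (x of cocoa_shaker in the frame of scanner between -0.125 and -0.085 m and y of cocoa_shaker in the frame of scanner between -0.02 and 0.02 m and z of cocoa_shaker in the frame of scanner between 0.0425 and 0.0825 m and angle between the x axis of cocoa_shaker and the x axis of scanner, either way round below 0.26 rad and angle between cocoa_shaker's own z axis and vertical below 0.26 rad and x of scanner in the frame of cocoa_shaker above 0.05 m), for 0.4 s.
At the end, for the whole second after the job is handed in: The labelled shaker stands upright (within 0.1 rad), still and released on the bar mat, its centre within 45 mm of the mat's centre along each side; the other shaker is within 30 mm of its start. Presenting: within 20 mm of the holding place, 15 degrees of square and upright, for 0.4 s each (x of cocoa_shaker in the frame of bar_mat between -0.045 and 0.045 m and y of cocoa_shaker in the frame of bar_mat between -0.045 and 0.045 m and height (world z) of cocoa_shaker between 0.002 and 0.012 m and angle between cocoa_shaker's own z axis and vertical below 0.1 rad and linear speed of cocoa_shaker below 0.02 m/s and contact force between cocoa_shaker and the fingers below 0.1 N and distance of spice_shaker from where it was at the start of the episode below 0.03 m); the robot touches nothing.
It fails at once if the other shaker is pushed away (distance of spice_shaker from where it was at the start of the episode above 0.03 m).
It fails at once if the shaker is slammed down on the mat (contact force between cocoa_shaker and bar_mat above 35 N).
It also fails if it takes over 48 s, if anything falls off the work surface, if the arm or the gripper's body presses on something with over 40 N, if the wrist force passes 120 N, or if a joint passes its speed limit or range.

### The arm

A 6-joint arm with a two-finger parallel gripper is mounted at the origin on a cart in front of the work surface, level with it; the furniture and walls round the work are solid. World frame = base frame: x ahead of the robot, y to its left, z up, the work surface at z = 0. Lengths are in m, angles in rad, forces in N, time in s.
With the tool pointing down it reaches from about 0.35 to 0.775 m from the base axis. Payload 5.5 kg.
Tool frame: the origin (TCP) lies at the very end of the fingers, on their centre line; the grasp point (between the pads) lies env.hold_point_z behind it (env.hold_point_z is the distance from the TCP to the grasp point, in m); z points along the fingers, y is the line along which they close (so a half turn about z gives the same grasp; the last joint's range is limited). The gripper opens to 85 mm and grips with 20 to 120 N. Pads are 22 mm wide; open, the fingers measure 114 mm over their backs; the gripper's body (76 mm by 85 mm) begins 54 mm behind the grasp point. The pads swing forward as they close: fully open they stand 13 mm farther back than shut.
Start: joints at [0.966, 0.313, 0.046, 1.304, 0, 1.431], TCP at [0.258, 0.514, 0.231] pointing down, gripper open.
Joint ranges: [-2.76, 2.76], [-0.86, 1.69], [-1.03, 1.26], [-2.2, 2.34], [-1.47, 1.5], [-3.14, 3.14]. Speed limits (rad/s): [2.57, 2.57, 3.14, 3.14, 3.14, 3.14].

### API

Orientations are given as a unit quaternion [w, x, y, z].
In Python, from workcell import env gives the robot as it stands.
- The arm moves only by the tool carry_out, never from a script. Its argument "steps" is a list of rows, each a list of 3 entries, a list of its own where there are three numbers: the turn, a rotation vector about the tool's x, y, z in degrees, then the shift along the tool's x, y, z in cm, then the closure in counts, from 0 (fully open) to 255 (shut). A call has exactly 8 rows; each row is the pose to reach, as a shift and turn from the pose commanded when the call began, along the tool's axes at that moment; what a row does not reach only later rows make up. A row lasts 1/8 s, in which the tool goes at most 62.5 mm and 10.7 degrees, less where a joint would pass 70% of its speed; a pose out of reach is approached as far as the arm can. A call with a gripper value outside its range is refused whole. The fingers move at their own pace and stop on an object; "force" is the grip in N (left out, the last holds). Time passes only in rows, so rows that repeat a pose let the fingers close, or fill a call up. It gives the time, the measured TCP pose, the force, the opening and the grip force at its end, in the units of the state.
- env.get_state(): the state, without advancing time (a new reading comes with each control period).
- env.read_camera(name): name is "scene" or "top"; returns (picture, depth): 384x512x3 uint8, red, green, blue; 384x512 float32, m along the optical axis (not along the pixel's ray), 0 where there is no reading.
- env.get_calibration(name): a dict with "fx", "fy", "cx", "cy" (pixels), "D" ([k1, k2, p1, p2, k3] as OpenCV has them; the pictures are not rectified), "origin" and "orientation" of the camera in the world. Camera axes: x right, y up, looking along -z (the intrinsics and any distortion apply to the point x, -y, -z); pixel columns grow to the right and rows downward; lengths in m; the calibration is good to about 2 mm. A picture is of the moment at which its call begins. get_calibration takes no time and is no camera call.
- env.hand_in(): hands the job in; it is judged then, once.
The state is a dict: "clock": time; "joint_pos": joint angles; "qvel": joint speeds; "tau": joint torques, N m; "tcp_pos": TCP position; "orientation": TCP orientation; "wrist_force": force on the tool from outside, world axes, zero at the start; "ft_torque": the same for the moment, N m; "finger_gap": finger opening in m; "grip_force": force on a finger pad.
Only numpy, scipy, OpenCV 4.12 (cv2) and the standard library are available. Lean on these libraries where they do the work, as an engineer would, in place of code of your own. Each camera call takes 0.05 s, during which the arm holds its last target. There are 200 camera calls.

## Working session

There is one attempt and no reset: what is moved stays moved. The work goes in short steps, Python scripts to look and compute and a tool call to move; the robot and the scene stay as the last step left them, time stands still between calls to the robot, and variables do not carry over. Pictures are saved under pics/ and viewed, at most 10 in all, crops included, and the job is handed in when it is done.

Besides the shell and the picture viewer there is one more tool, called after ">>>" by a JSON object that holds its "op" and its "data", one argument or row to a line. carry_out: Moves the arm, as the interface text tells. Its arguments: {"type":"object","properties":{"steps":{"type":"array","items":{"type":"array"}},"force":{"type":"number"}},"required":["steps"]}

```bash
mkdir -p pics
cat > h.py <<'E'
import numpy as np, cv2
from scipy.spatial.transform import Rotation as R
from workcell import env
def cam(n):
    c=env.get_calibration(n); q=c["orientation"]
    K=np.array([[c["fx"],0,c["cx"]],[0,c["fy"],c["cy"]],[0,0,1]])
    return K,np.array(c["D"],float),np.array(c["origin"]),R.from_quat([q[1],q[2],q[3],q[0]]).as_matrix()
def rays(n,uv):
    K,D,o,M=cam(n); p=cv2.undistortPoints(np.array(uv,float).reshape(-1,1,2),K,D)[:,0]
    return o,np.c_[p[:,0],-p[:,1],-np.ones(len(p))]@M.T
def onplane(n,uv,z):
    o,d=rays(n,uv); return o+d*((z-o[2])/d[:,2])[:,None]
def cloud(n,dep):
    v,u=np.mgrid[0:384,0:512]; o,d=rays(n,np.c_[u.ravel(),v.ravel()])
    return (o+d*dep.reshape(-1,1)).reshape(384,512,3)
def proj(n,P):
    K,D,o,M=cam(n); p=(np.atleast_2d(P)-o)@M; p=p*[1,-1,-1]
    return cv2.projectPoints(p.reshape(-1,1,3),np.zeros(3),np.zeros(3),K,D)[0][:,0]
E
python3 - <<'E'
from h import *
for n in("scene","top"):
    im,d=env.read_camera(n); np.savez(f"{n}0.npz",im=im,d=d)
    cv2.imwrite(f"pics/{n}0.png",cv2.resize(im[:,:,::-1],(768,576)))
    print(n,cam(n)[2],cam(n)[3].round(2).tolist())
print(env.hold_point_z,env.get_state())
E
```

```text
scene [ 0.09023112 -0.70619586  0.43841968] [[0.81, 0.25, -0.53], [-0.59, 0.33, -0.74], [-0.0, 0.91, 0.41]]
top [0.4726328  0.00275798 1.04842724] [[0.02, 0.99, -0.1], [-1.0, 0.02, 0.0], [0.01, 0.1, 0.99]]
0.0187 {'clock': 0.1, 'joint_pos': array([9.66397129e-01, 3.13922309e-01, 4.51148293e-02, 1.30365202e+00,
       2.00885069e-06, 1.43121747e+00]), 'qvel': array([ 3.84390282e-06, -2.10108428e-04,  2.96523499e-03,  9.01110991e-04,
       -8.90681397e-04, -2.45908097e-04]), 'tau': array([ 2.91434189e-03, -4.81725025e+01,  2.99244618e+01,  1.27468945e-02,
       -6.03873900e-05,  1.64893942e-05]), 'tcp_pos': array([0.25748013, 0.5136073 , 0.23050887]), 'orientation': array([-3.03191321e-04,  2.30323484e-01,  9.73113766e-01, -7.74344979e-04]), 'wrist_force': array([1.14844245, 0.17860988, 0.38385099]), 'ft_torque': array([ 0.03704195, -0.01919529,  0.01770726]), 'grip_force': 0.0, 'finger_gap': 0.08572248998952331}
```

View pics/scene0.png

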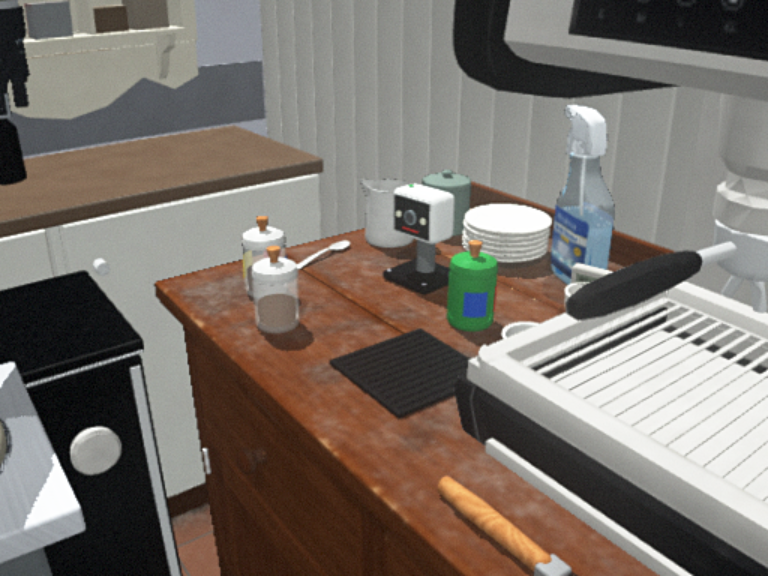

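View pics/top0.png

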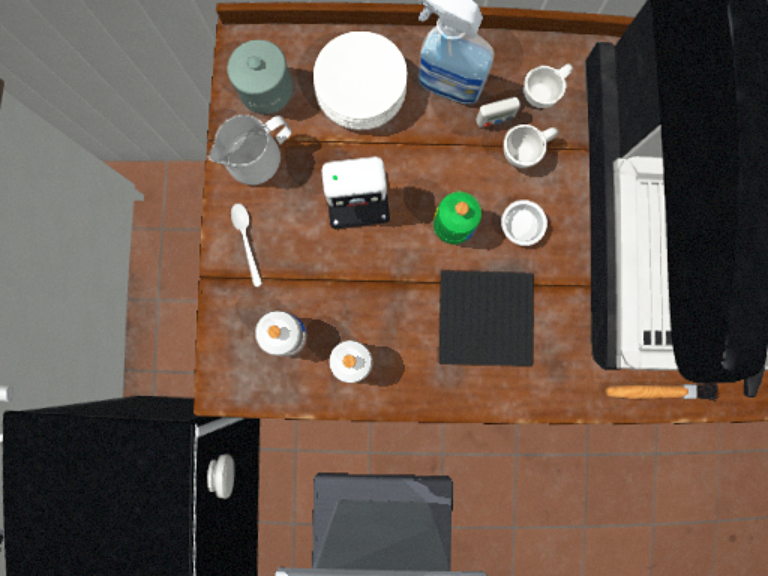

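Scene view (768x576 pixels): the labelled shaker is at (264,255), with yellow at its left edge. The plain shaker is at (276,290) and the green decoy at (472,290). In the top view (768x576) they are at (280,333), with blue showing on its right, (350,361) and (458,217). The scanner is at (356,190) and the mat at (487,318). I choose the shaker at top (280,333) and check it in a close crop.

Run:
```python
from h import *
t=np.load("top0.npz"); s=np.load("scene0.npz")
im=t["im"]; P=cloud("top",t["d"]); Q=cloud("scene",s["d"])
hsv=cv2.cvtColor(im,cv2.COLOR_RGB2HSV)
def box(m,x0,y0,x1,y1):
    k=np.zeros_like(m); k[y0:y1,x0:x1]=1; return m&k
org=cv2.inRange(hsv,(5,150,150),(22,255,255))
for nm,b,z in(("cocoa",(165,200,210,245),.113),("spice",(215,220,255,262),.108)):
    v,u=np.nonzero(box(org,*b)); print(nm,len(u),"knob",onplane("top",[[u.mean(),v.mean()]],z).round(4),np.median(P[v,u],0).round(4))
    lid=box(cv2.inRange(hsv,(0,0,170),(180,50,255)),*b)
    cs=max(cv2.findContours(lid,0,2)[0],key=cv2.contourArea); (c,r)=cv2.minEnclosingCircle(cs); print("  lid",c,r,onplane("top",[c],.09).round(4))
# mat: dark & low
for nm,b,zr in(("mat",(285,170,365,250),(.0,.014)),("foot",(205,95,270,160),(.003,.05))):
    m=box(cv2.inRange(hsv,(0,0,0),(180,255,70)),*b)&np.where((P[:,:,2]>zr[0]-.01)&(P[:,:,2]<zr[1]),255,0).astype(np.uint8)
    cs=max(cv2.findContours(m,0,2)[0],key=cv2.contourArea)[:,0]
    w=onplane("top",cs,.006 if nm=="mat" else .012)[:,:2].astype(np.float32)
    print(nm,cv2.minAreaRect(w))
m=box(np.where((P[:,:,2]>.125)&(P[:,:,2]<.16),255,0).astype(np.uint8),200,90,275,160)
w=P[m>0]; print("head top",len(w),w.mean(0).round(4),cv2.minAreaRect(w[:,:2].astype(np.float32)))
# window plane normal from the scene view
hs=cv2.cvtColor(s["im"],cv2.COLOR_RGB2HSV)
wm=box(cv2.inRange(hs,(0,0,0),(180,255,90)),255,120,305,165)
w=Q[wm>0]; w=w[(w[:,2]>.08)&(w[:,2]<.13)]; print("window",len(w),np.median(w,0).round(4),"yaw",np.degrees(np.arctan(np.polyfit(w[:,1],w[:,0],1)[0])))
# label colours
for n,h,b,C in(("top",hsv,(165,200,215,245),P),("scene",hs,(155,145,200,205),Q)):
    for col,lo,hi in(("blue",(105,120,60),(130,255,255)),("yellow",(22,70,80),(35,255,255)),("red",(170,150,80),(180,255,255))):
        v,u=np.nonzero(box(cv2.inRange(h,lo,hi),*b))
        if len(u): print(n,col,len(u),u.mean(),v.mean(),np.median(C[v,u],0).round(4), onplane(n,[[u.mean(),v.mean()]],.04).round(4))
a=cv2.resize(s["im"][138:228,150:210,::-1],None,fx=6,fy=6); b=cv2.resize(im[195:260,160:260,::-1],None,fx=4,fy=4)
c=np.zeros((540,800,3),np.uint8); c[:,:360]=a; c[:260,380:780]=b; cv2.imwrite("pics/crop.png",c)
```

```text
cocoa 46 knob [[0.5074 0.1517 0.113 ]] [0.5069 0.1518 0.1142]
  lid (184.33509826660156, 221.7452392578125) 14.595686912536621 [[0.5064 0.1512 0.09  ]]
spice 56 knob [[0.4717 0.0502 0.108 ]] [0.4716 0.0504 0.1094]
  lid (233.14747619628906, 240.67266845703125) 13.95324420928955 [[0.4703 0.05   0.09  ]]
mat ((0.5391716957092285, -0.14003583788871765), (0.1541714370250702, 0.13943494856357574), 89.91495513916016)
foot ((0.6913520693778992, 0.04587026685476303), (0.04083923622965813, 0.09146491438150406), 10.947959899902344)
head top 1006 [0.7121 0.0497 0.1387] ((0.7143092155456543, 0.05020194500684738), (0.050828903913497925, 0.08438806980848312), 8.868179321289062)
window 408 [0.6893 0.0416 0.1076] yaw 1.124560888676404
top blue 16 200.75 216.4375 [0.5203 0.1231 0.0395] [[0.5205 0.1237 0.04  ]]
scene yellow 25 162.48 177.24 [0.4765 0.1553 0.0456] [[0.4824 0.1689 0.04  ]]
```

View pics/crop.png

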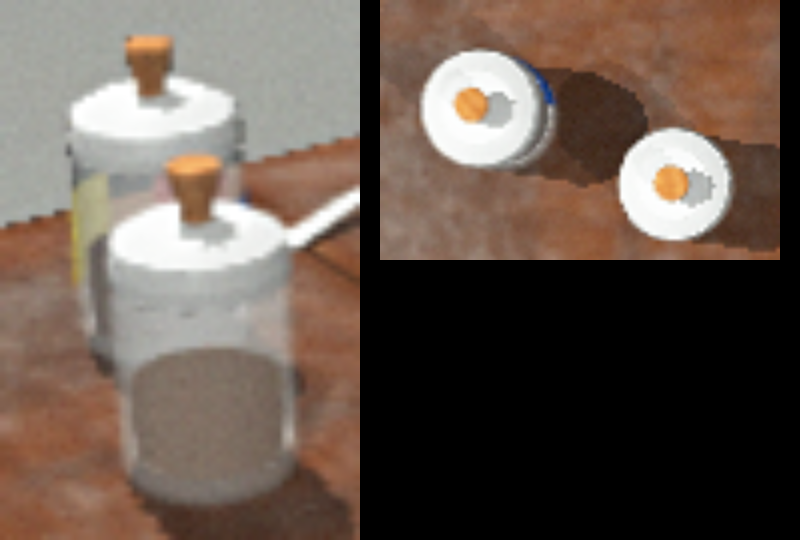

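The crop confirms the choice: yellow panel at left (90,230), a blue sliver at right (240,195), no labels on the nearer shaker. Next I get the yaw from the label edges and then the move numbers.

```bash
cat >> h.py <<'E'
def cyl(n,uv,c,r):
    o,d=rays(n,uv); out=[]
    for k in d:
        e=o[:2]-c; a=k[:2]@k[:2]; b=e@k[:2]; q=b*b-a*(e@e-r*r)
        p=o+k*(-b-np.sqrt(max(q,0)))/a; out.append([*(p.round(4)),np.degrees(np.arctan2(p[1]-c[1],p[0]-c[0])).round(1)])
    return np.array(out)
def tool(dst=None):
    s=env.get_state(); q=s["orientation"]; M=R.from_quat([q[1],q[2],q[3],q[0]]).as_matrix()
    print("t",round(s["clock"],2),"tcp",s["tcp_pos"].round(4),"xyaw",np.degrees(np.arctan2(M[1,0],M[0,0])).round(1),"tilt",np.degrees(np.arccos(-M[2,2])).round(2),"j",s["joint_pos"].round(3),"gap",round(s["finger_gap"],4),"grip",round(s["grip_force"],1))
    if dst is not None: print("shift cm in tool",(M.T@(np.array(dst)-s["tcp_pos"])*100).round(2))
E
python3 - <<'E'
from h import *
c=np.array([.507,.1515])
print("blue",cyl("top",[[203.2,220.7],[202,216],[200.5,213],[198.5,212]],c,.031))
print("yellow",cyl("scene",[[168,171],[168,175],[164,175],[163,180]],c,.031))
print("mat",onplane("top",np.array([[440,271],[532,271],[533,364],[441,364]])/1.5,.006).round(3),)
tool([.507,.1515,.20]);
E
```

```text
blue [[ 5.124e-01  1.210e-01  1.540e-02 -8.000e+01]
 [ 5.231e-01  1.250e-01  6.400e-03 -5.870e+01]
 [ 5.315e-01  1.325e-01 -2.570e-02 -3.790e+01]
 [ 5.316e-01  1.326e-01  1.040e-02 -3.750e+01]]
yellow [[ 4.809e-01  1.348e-01  6.610e-02 -1.475e+02]
 [ 4.804e-01  1.355e-01  5.700e-02 -1.490e+02]
 [ 4.764e-01  1.467e-01  5.420e-02 -1.710e+02]
 [ 4.761e-01  1.533e-01  4.050e-02  1.767e+02]]
mat [[ 0.607 -0.077  0.006]
 [ 0.61  -0.216  0.006]
 [ 0.471 -0.218  0.006]
 [ 0.469 -0.081  0.006]]
t 0.1 tcp [0.2575 0.5136 0.2305] xyaw 153.4 tilt 0.1 j [0.966 0.314 0.045 1.304 0.    1.431] gap 0.0857 grip 0.0
shift cm in tool [-38.54 -21.18   3.08]
```

>>> {"op": "carry_out", "data": {
  "steps": [
    [[0, 0, -5], [-4.8, -2.6, 0.4], 120],
    [[0, 0, -10], [-9.6, -5.3, 0.8], 120],
    [[0, 0, -15], [-14.4, -7.9, 1.2], 120],
    [[0, 0, -20], [-19.2, -10.6, 1.5], 120],
    [[0, 0, -25], [-24.1, -13.2, 1.9], 120],
    [[0, 0, -30], [-28.9, -15.9, 2.3], 120],
    [[0, 0, -35], [-33.7, -18.5, 2.7], 120],
    [[0, 0, -40], [-38.5, -21.2, 3.1], 120]
  ],
  "force": 60
}}

```text
clock: 1.1
tcp_pos: [0.5075, 0.1503, 0.1999]
orientation: [-0.0, -0.118, 0.993, 0.0]
wrist_force: [0.2, 0.3, 1.1]
finger_gap: 0.0452
grip_force: 0.0
```

Run:
```python
from h import *
tool([.507,.1515,.098])
```

```text
t 1.1 tcp [0.5075 0.1503 0.1999] xyaw -166.5 tilt 0.02 j [ 0.136  0.237 -0.134  1.2    0.    -0.1  ] gap 0.0452 grip 0.0
shift cm in tool [ 0.02  0.12 10.19]
```

>>> {"op": "carry_out", "data": {
  "steps": [
    [[0, 0, 0], [0, 0.1, 3.5], 120],
    [[0, 0, 0], [0, 0.1, 6.5], 120],
    [[0, 0, 0], [0, 0.1, 8.5], 120],
    [[0, 0, 0], [0, 0.1, 9.6], 120],
    [[0, 0, 0], [0, 0.1, 10.1], 120],
    [[0, 0, 0], [0, 0.1, 10.1], 120],
    [[0, 0, 0], [0, 0.1, 10.1], 255],
    [[0, 0, 0], [0, 0.1, 10.1], 255]
  ]
}}

```text
clock: 2.1
tcp_pos: [0.5075, 0.153, 0.1003]
orientation: [0.001, -0.116, 0.993, -0.0]
wrist_force: [0.1, -0.6, 1.8]
finger_gap: 0.0139
grip_force: 58.5
```

>>> {"op": "carry_out", "data": {
  "steps": [
    [[0, 0, 0], [0, 0, 0], 255],
    [[0, 0, 0], [0, 0, 0], 255],
    [[0, 0, 0], [0, 0, 0], 255],
    [[0, 0, 0], [0, 0, 0], 255],
    [[0, 0, 0], [0, 0, -0.5], 255],
    [[0, 0, 0], [0, 0, -1], 255],
    [[0, 0, 0], [0, 0, -2], 255],
    [[0, 0, 0], [0, 0, -2], 255]
  ]
}}

```text
clock: 3.1
tcp_pos: [0.5074, 0.1531, 0.1203]
orientation: [0.001, -0.116, 0.993, 0.0]
wrist_force: [-0.5, 1.0, -2.5]
finger_gap: 0.0135
grip_force: 58.6
```

Run:
```python
from h import *
tool([.6104,.0327,.18])
a,d=env.read_camera("scene"); b,_=env.read_camera("top")
c=np.zeros((540,800,3),np.uint8); c[:,:400]=cv2.resize(a[105:240,130:230,::-1],None,fx=4,fy=4); c[:400,400:]=cv2.resize(b[180:280,150:250,::-1],None,fx=4,fy=4); cv2.imwrite("pics/grasp.png",c)
```

```text
t 3.1 tcp [0.5074 0.1531 0.1203] xyaw -166.6 tilt 0.11 j [ 0.141  0.286 -0.272  1.011  0.    -0.092] gap 0.0135 grip 58.6
shift cm in tool [ -7.25 -14.09  -5.95]
```

View pics/grasp.png

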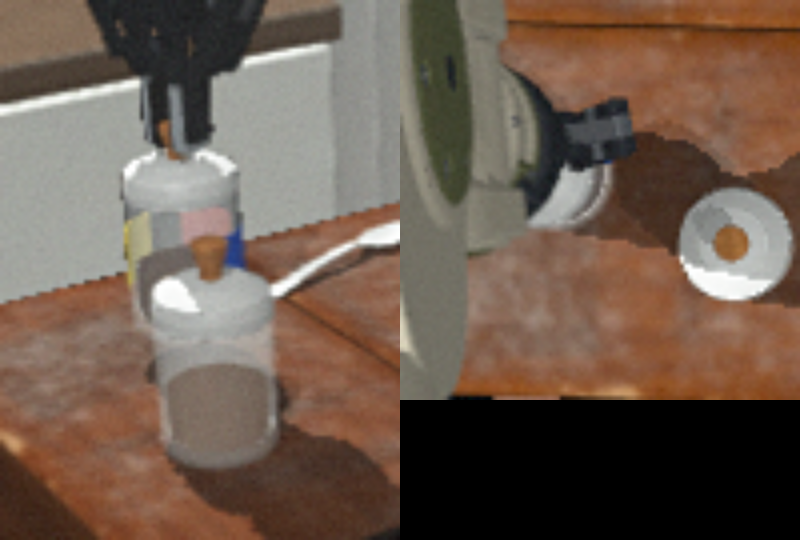

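The grip holds: the labelled shaker hangs upright from its knob at left pixel (180,240), the other shaker still stands at (215,360). Next I move to the scanner while turning clockwise.

>>> {"op": "carry_out", "data": {
  "steps": [
    [[0, 0, 8], [0, 0, -2], 255],
    [[0, 0, 18], [-0.5, -1, -4], 255],
    [[0, 0, 28], [-1.8, -3.5, -5], 255],
    [[0, 0, 38], [-3.2, -6.2, -5], 255],
    [[0, 0, 48], [-4.6, -9, -5], 255],
    [[0, 0, 58], [-5.8, -11.5, -5], 255],
    [[0, 0, 68], [-6.8, -13.2, -5], 255],
    [[0, 0, 76], [-7.3, -14.1, -5], 255]
  ]
}}

```text
clock: 4.2
tcp_pos: [0.6108, 0.0316, 0.1686]
orientation: [-0.0, 0.522, 0.853, -0.0]
wrist_force: [-0.7, 0.4, -1.2]
finger_gap: 0.0141
grip_force: 58.7
```

Run:
```python
from h import *
tool([.6104,.0327,.163])
```

```text
t 4.2 tcp [0.6108 0.0316 0.1686] xyaw 117.0 tilt 0.04 j [-0.079  0.408  0.029  1.192 -0.     1.02 ] gap 0.0141 grip 58.7
shift cm in tool [0.12 0.02 0.56]
```

>>> {"op": "carry_out", "data": {
  "steps": [
    [[0, 0, 8], [0.1, 0, 0.6], 255],
    [[0, 0, 18], [0.1, 0, 0.6], 255],
    [[0, 0, 28], [0.1, 0, 0.6], 255],
    [[0, 0, 36], [0.1, 0, 0.6], 255],
    [[0, 0, 40], [0.1, 0, 0.6], 255],
    [[0, 0, 40], [0.1, 0, 0.6], 255],
    [[0, 0, 40], [0.1, 0, 0.6], 255],
    [[0, 0, 40], [0.1, 0, 0.6], 255]
  ]
}}

```text
clock: 5.2
tcp_pos: [0.6098, 0.0335, 0.1632]
orientation: [-0.0, 0.78, 0.625, -0.0]
wrist_force: [0.2, 0.5, -2.1]
finger_gap: 0.0136
grip_force: 58.7
```

Run:
```python
from h import *
tool()
a,d=env.read_camera("scene"); Q=cloud("scene",d); hs=cv2.cvtColor(a,cv2.COLOR_RGB2HSV)
c=np.array([.6104,.0327])
for col,lo,hi in(("blue",(105,120,60),(130,255,255)),("yellow",(22,70,80),(35,255,255)),("red",(170,120,80),(180,255,255)),("red2",(0,170,100),(4,255,255))):
    m=cv2.inRange(hs,lo,hi); k=np.zeros_like(m); k[80:200,220:310]=m[80:200,220:310]; v,u=np.nonzero(k)
    if len(u)<8: continue
    v0=int(np.median(v)); print(col,len(u),np.median(u),v0,"angles at left/right edge",cyl("scene",[[u.min()-.5,v0],[u.max()+.5,v0]],c,.031)[:,2:].tolist(),np.median(Q[v,u],0).round(3))
cv2.imwrite("pics/hold.png",cv2.resize(a[70:195,200:325,::-1],None,fx=4,fy=4))
```

```text
t 5.2 tcp [0.6098 0.0335 0.1632] xyaw 77.4 tilt 0.01 j [-0.077  0.408  0.016  1.179  0.     1.714] gap 0.0136 grip 58.7
blue 159 237.0 159 angles at left/right edge [[0.0951, 146.8], [0.0999, -43.2]] [0.58  0.025 0.104]
red2 136 256.0 158 angles at left/right edge [[0.1076, -107.9], [0.0975, -39.1]] [0.613 0.006 0.101]
```

View pics/hold.png

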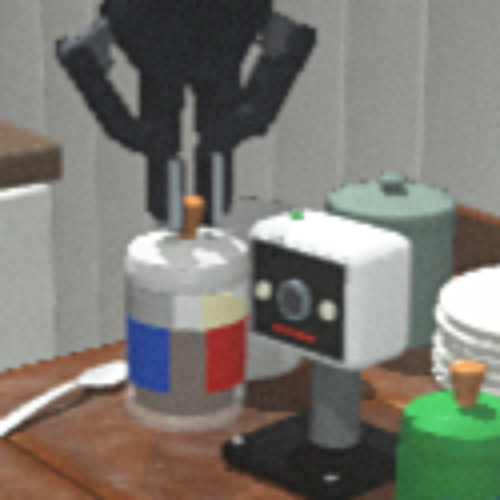

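The held shaker shows blue at (148,353) and red at (225,353) in the crop, with yellow turned toward the window. The label edges give a yaw of about 190°, which is square. I hold it there, then turn to red.

>>> {"op": "carry_out", "data": {
  "steps": [
    [[0, 0, 0], [0, 0, 0], 255],
    [[0, 0, 0], [0, 0, 0], 255],
    [[0, 0, 0], [0, 0, 0], 255],
    [[0, 0, 0], [0, 0, 0], 255],
    [[0, 0, 0], [0, 0, 0], 255],
    [[0, 0, -5], [0, 0, 0], 255],
    [[0, 0, -15], [0, 0, 0], 255],
    [[0, 0, -25], [0, 0, 0], 255]
  ]
}}

```text
clock: 6.25
tcp_pos: [0.6098, 0.0335, 0.1633]
orientation: [-0.0, 0.625, 0.781, 0.0]
wrist_force: [0.2, -0.4, -1.7]
finger_gap: 0.0139
grip_force: 58.7
```

>>> {"op": "carry_out", "data": {
  "steps": [
    [[0, 0, -10], [0, 0, 0], 255],
    [[0, 0, -20], [0, 0, 0], 255],
    [[0, 0, -30], [0, 0, 0], 255],
    [[0, 0, -40], [0, 0, 0], 255],
    [[0, 0, -50], [0, 0, 0], 255],
    [[0, 0, -60], [0, 0, 0], 255],
    [[0, 0, -65], [0, 0, 0], 255],
    [[0, 0, -65], [0, 0, 0], 255]
  ]
}}

```text
clock: 7.25
tcp_pos: [0.6098, 0.0335, 0.1633]
orientation: [0.0, 0.11, 0.994, 0.0]
wrist_force: [-0.5, -0.1, -2.2]
finger_gap: 0.0137
grip_force: 58.7
```

>>> {"op": "carry_out", "data": {
  "steps": [
    [[0, 0, 0], [0, 0, 0], 255],
    [[0, 0, 0], [0, 0, 0], 255],
    [[0, 0, 0], [0, 0, 0], 255],
    [[0, 0, 0], [0, 0, 0], 255],
    [[0, 0, 0], [0, 0, 0], 255],
    [[0, 0, 0], [0, 0, 0], 255],
    [[0, 0, 0], [0, 0, 0], 255],
    [[0, 0, 0], [0, 0, 0], 255]
  ]
}}

```text
clock: 8.25
tcp_pos: [0.6099, 0.0335, 0.1633]
orientation: [0.0, 0.11, 0.994, 0.0]
wrist_force: [-1.1, -0.5, -1.4]
finger_gap: 0.0139
grip_force: 58.7
```

Run:
```python
from h import *
tool([.6104,.0327,.163])
a,d=env.read_camera("scene")
cv2.imwrite("pics/hold2.png",cv2.resize(a[70:195,200:325,::-1],None,fx=4,fy=4))
```

```text
t 8.25 tcp [0.6099 0.0335 0.1633] xyaw 167.4 tilt 0.01 j [-0.076  0.408  0.016  1.179  0.     0.144] gap 0.0139 grip 58.7
shift cm in tool [-0.07 -0.07  0.03]
```

View pics/hold2.png

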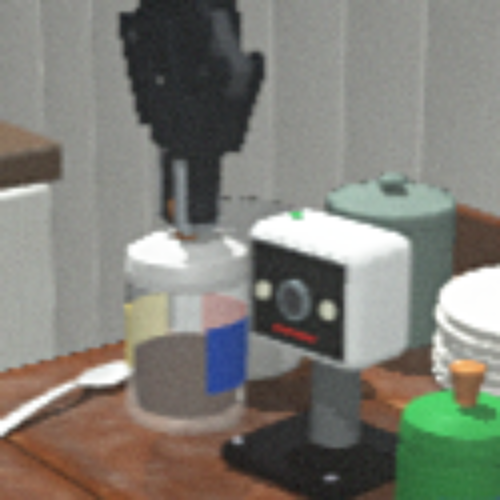

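After the quarter turn blue is at (225,355), where red was before. Red now faces the window and the shaker is still upright. On to blue.

>>> {"op": "carry_out", "data": {
  "steps": [
    [[0, 0, -5], [0, 0, 0], 255],
    [[0, 0, -15], [0, 0, 0], 255],
    [[0, 0, -25], [0, 0, 0], 255],
    [[0, 0, -35], [0, 0, 0], 255],
    [[0, 0, -45], [0, 0, 0], 255],
    [[0, 0, -55], [0, 0, 0], 255],
    [[0, 0, -65], [0, 0, 0], 255],
    [[0, 0, -75], [0, 0, 0], 255]
  ]
}}

```text
clock: 9.3
tcp_pos: [0.6098, 0.0335, 0.1633]
orientation: [0.0, -0.52, 0.854, 0.0]
wrist_force: [-0.5, 0.7, -1.5]
finger_gap: 0.0137
grip_force: 58.7
```

>>> {"op": "carry_out", "data": {
  "steps": [
    [[0, 0, -10], [0, 0, 0], 255],
    [[0, 0, -15], [0, 0, 0], 255],
    [[0, 0, -15], [0, 0, 0], 255],
    [[0, 0, -15], [0, 0, 0], 255],
    [[0, 0, -15], [0, 0, 0], 255],
    [[0, 0, -15], [0, 0, 0], 255],
    [[0, 0, -15], [0, 0, 0], 255],
    [[0, 0, -15], [0, 0, 0], 255]
  ]
}}

```text
clock: 10.3
tcp_pos: [0.6098, 0.0335, 0.1633]
orientation: [0.0, -0.625, 0.781, 0.0]
wrist_force: [-0.0, 0.4, -2.5]
finger_gap: 0.0134
grip_force: 58.7
```

>>> {"op": "carry_out", "data": {
  "steps": [
    [[0, 0, 0], [0, 0, 0], 255],
    [[0, 0, 0], [0, 0, 0], 255],
    [[0, 0, 0], [0, 0, 0], 255],
    [[0, 0, 0], [0, 0, 0], 255],
    [[0, 0, 0], [0, 0, 0], 255],
    [[0, 0, 0], [0, 0, 0], 255],
    [[0, 0, 0], [0, 0, 0], 255],
    [[0, 0, 0], [0, 0, 0], 255]
  ]
}}

```text
clock: 11.3
tcp_pos: [0.6098, 0.0335, 0.1633]
orientation: [0.0, -0.625, 0.781, 0.0]
wrist_force: [0.1, -0.3, -1.4]
finger_gap: 0.0136
grip_force: 58.7
```

Run:
```python
from h import *
tool([.539,-.148,.14])
a,d=env.read_camera("scene")
cv2.imwrite("pics/hold3.png",cv2.resize(a[70:195,200:325,::-1],None,fx=4,fy=4))
```

```text
t 11.3 tcp [0.6098 0.0335 0.1633] xyaw -102.6 tilt 0.01 j [-0.076  0.408  0.016  1.179  0.    -1.427] gap 0.0136 grip 58.7
shift cm in tool [19.26  2.94  2.33]
```

View pics/hold3.png

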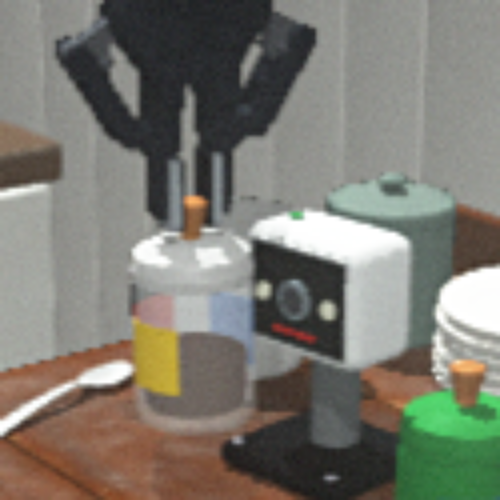

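Yellow is now on the robot side at (157,357), so blue faces the window, and the shaker is upright. I carry it to the mat.

>>> {"op": "carry_out", "data": {
  "steps": [
    [[0, 0, 0], [1, 0.2, 0], 255],
    [[0, 0, 0], [4, 0.6, 0], 255],
    [[0, 0, 0], [8, 1.2, 0], 255],
    [[0, 0, 0], [12, 1.8, 0], 255],
    [[0, 0, 0], [16, 2.4, 0], 255],
    [[0, 0, 0], [18.5, 2.8, 1], 255],
    [[0, 0, 0], [19.3, 2.9, 2.5], 255],
    [[0, 0, 0], [19.3, 2.9, 3.5], 255]
  ]
}}

```text
clock: 12.35
tcp_pos: [0.5387, -0.1485, 0.1271]
orientation: [-0.0, -0.625, 0.781, 0.001]
wrist_force: [-0.3, 0.6, -2.2]
finger_gap: 0.0139
grip_force: 58.7
```

>>> {"op": "carry_out", "data": {
  "steps": [
    [[0, 0, 0], [0, 0, 0.5], 255],
    [[0, 0, 0], [0, 0, 0.9], 255],
    [[0, 0, 0], [0, 0, 1.2], 255],
    [[0, 0, 0], [0, 0, 1.4], 255],
    [[0, 0, 0], [0, 0, 1.6], 255],
    [[0, 0, 0], [0, 0, 1.7], 255],
    [[0, 0, 0], [0, 0, 1.8], 255],
    [[0, 0, 0], [0, 0, 1.8], 255]
  ]
}}

```text
clock: 13.35
tcp_pos: [0.5393, -0.1485, 0.1103]
orientation: [0.0, -0.625, 0.781, 0.0]
wrist_force: [-0.2, 0.3, -1.9]
finger_gap: 0.0139
grip_force: 58.7
```

Run:
```python
from h import *
tool([.539,-.148,.106])
print(env.get_state()["wrist_force"])
```

```text
t 13.35 tcp [ 0.5393 -0.1485  0.1103] xyaw -102.6 tilt 0.01 j [-0.412  0.348 -0.21   1.013  0.    -1.763] gap 0.0139 grip 58.7
shift cm in tool [-0.04  0.04  0.43]
[-0.17287401  0.2825985  -1.9428647 ]
```

Now the last few millimetres, slowly, watching the wrist force.

>>> {"op": "carry_out", "data": {
  "steps": [
    [[0, 0, 0], [0, 0, 0.06], 255],
    [[0, 0, 0], [0, 0, 0.12], 255],
    [[0, 0, 0], [0, 0, 0.18], 255],
    [[0, 0, 0], [0, 0, 0.24], 255],
    [[0, 0, 0], [0, 0, 0.3], 255],
    [[0, 0, 0], [0, 0, 0.36], 255],
    [[0, 0, 0], [0, 0, 0.4], 255],
    [[0, 0, 0], [0, 0, 0.4], 255]
  ]
}}

```text
clock: 14.35
tcp_pos: [0.5394, -0.1485, 0.1064]
orientation: [0.0, -0.625, 0.781, -0.0]
wrist_force: [-0.0, 0.5, -1.9]
finger_gap: 0.0137
grip_force: 58.7
```

>>> {"op": "carry_out", "data": {
  "steps": [
    [[0, 0, 0], [0, 0, 0.03], 255],
    [[0, 0, 0], [0, 0, 0.06], 255],
    [[0, 0, 0], [0, 0, 0.08], 255],
    [[0, 0, 0], [0, 0, 0.1], 255],
    [[0, 0, 0], [0, 0, 0.12], 255],
    [[0, 0, 0], [0, 0, 0.12], 255],
    [[0, 0, 0], [0, 0, 0.12], 255],
    [[0, 0, 0], [0, 0, 0.12], 255]
  ]
}}

```text
clock: 15.35
tcp_pos: [0.5402, -0.1488, 0.1062]
orientation: [0.001, -0.625, 0.781, -0.001]
wrist_force: [0.0, 0.9, 6.0]
finger_gap: 0.0134
grip_force: 59.5
```

Contact at 6 N, so I release and retreat straight up.

>>> {"op": "carry_out", "data": {
  "steps": [
    [[0, 0, 0], [0, 0, 0], 120],
    [[0, 0, 0], [0, 0, 0], 120],
    [[0, 0, 0], [0, 0, 0], 120],
    [[0, 0, 0], [0, 0, 0], 120],
    [[0, 0, 0], [0, 0, -1], 120],
    [[0, 0, 0], [0, 0, -3], 120],
    [[0, 0, 0], [0, 0, -6], 120],
    [[0, 0, 0], [0, 0, -10], 120]
  ]
}}

```text
clock: 16.35
tcp_pos: [0.5388, -0.1483, 0.2059]
orientation: [-0.0, -0.625, 0.781, 0.001]
wrist_force: [1.5, 1.0, 0.3]
finger_gap: 0.0452
grip_force: 0.0
```

>>> {"op": "carry_out", "data": {
  "steps": [
    [[0, 0, 0], [0, 0, 0], 120],
    [[0, 0, 0], [0, 0, 0], 120],
    [[0, 0, 0], [0, 0, 0], 120],
    [[0, 0, 0], [0, 0, 0], 120],
    [[0, 0, 0], [0, 0, 0], 120],
    [[0, 0, 0], [0, 0, 0], 120],
    [[0, 0, 0], [0, 0, 0], 120],
    [[0, 0, 0], [0, 0, 0], 120]
  ]
}}

```text
clock: 17.35
tcp_pos: [0.5393, -0.1485, 0.2051]
orientation: [0.0, -0.625, 0.781, 0.0]
wrist_force: [0.5, 0.9, 0.3]
finger_gap: 0.0452
grip_force: 0.0
```

Run:
```python
from h import *
tool()
a,d=env.read_camera("scene"); cv2.imwrite("pics/end.png",cv2.resize(a[:,:,::-1],(768,576)))
```

```text
t 17.35 tcp [ 0.5393 -0.1485  0.2051] xyaw -102.6 tilt 0.01 j [-0.412  0.291 -0.048  1.231  0.    -1.763] gap 0.0452 grip 0.0
```

View pics/end.png

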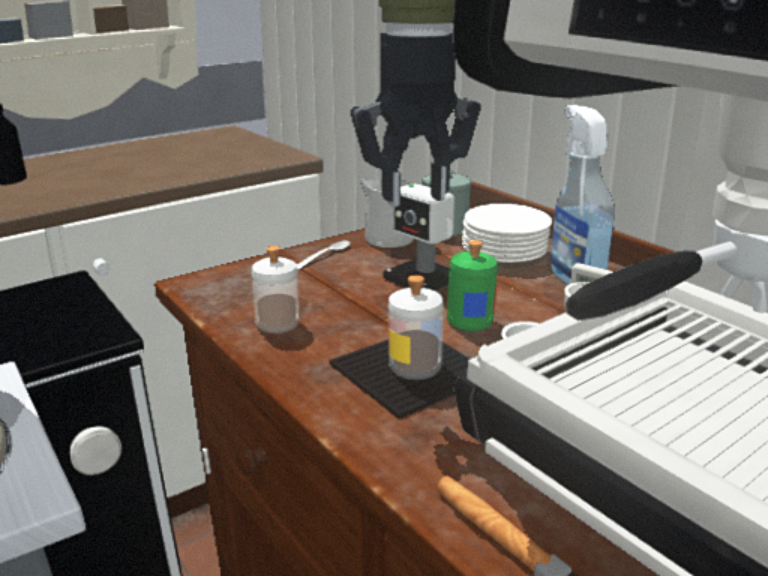

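The labelled shaker stands upright on the mat at (415,335), the gripper is clear above it, and the other shaker is where it was at (276,290). I hand in.

```bash
python3 -c "
from workcell import env
print(env.hand_in())"
```

```text
the job is handed in; nothing more can be done
None
```

The job is handed in, though the hand-in returned no verdict: the yellow, red and blue labels were each shown to the scanner for about a second or more, the shaker now stands upright and released on the middle of the mat, and the other shaker was not touched.

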